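Check the chill inside the cookie press

TASK

Push the caddy's spring ejector slide all the way so that the probe thermometer comes out from under the hood, let the slide spring back, then pick the thermometer up by its head. Lower its stem straight down through the round hole in the nose of the upright cookie press until the dark band on the stem is level with the rim of the hole, with neither thermometer nor gripper ever touching the press, or the reading is spoiled. Finish holding the thermometer there, still, upright and centred in the hole, and leave everything else on the counter where it is.

Things in the scene. Friction and masses are not known exactly. Their poses are not given: they have to be found in the camera images.
- caddy: Orange plastic caddy, fixed, 170 (x) x 84 (y) mm; origin: centre of underside, z up. Deck top at z = 100, 6 thick, with a slot 9 wide along x at y = 0 from x = -50 to +58; the thermometer hangs in it by its collar. A hood (walls to y = +-24, roof top z = 157, 14 wide slit along x) covers the deck from x = -85 to 0; the deck is open above from x = 0 to +85. +x is the ejection direction.
- ejector (a joint): Ejector slide, m: 0 at rest, grows to 0.080 (end stop) as the tab is pushed along the caddy's +x. A spring (0.8 N at rest, 4 N at the stop) returns it when let go. Its pusher face, at deck level in the hood, lies at caddy x = -51 mm + joint value and pushes the thermometer's collar; at full travel the thermometer's axis is at caddy x = +44 mm and stays there as the slide returns.
- ejector_tab (a point): Centre of the aluminium tab of the ejector slide, standing upright above the hood: 8 mm (caddy x) x 30 (y) x 28 (z), at rest at caddy x = -60, y = 0, z = 174 mm, bottom 3 mm above the hood roof. Push it on its rear face (caddy -x side).
- probe: Loose probe thermometer, about 70 g, upright. Origin: on its axis at the underside of the collar, z up. Black round head 24 mm in diameter from 5 to 42 mm above the origin (grip here); steel collar 30 in diameter from 0 to 5; steel stem 6 in diameter down to 80 mm below the origin. Starts hanging in the deck slot under the hood, axis at caddy x = -33 to -22 mm.
- probe_tip (a point): Lower tip of the thermometer's stem, 80 mm below the probe's origin.
- probe_mark (a point): Centre of the narrow dark band around the stem, 35 mm below the probe's origin, 45 mm above the tip.
- press: Aluminium cookie press, fixed, nose up: trigger housing 85 x 74 x 50 mm at the bottom with a push button to its -x and a handle loop to +x (x from -64 to +72 in all), barrel 56 in diameter above it, nose ring 66 in diameter from z = 154 to 170. Origin: centre of underside on the barrel's axis; z up.
- press_hole (a point): Centre of the upper rim of the round vertical hole in the press's nose, 170 mm above the counter. Hole 18 mm in diameter and 16 mm deep, opening below into the empty barrel, 50 mm wide; the barrel's floor is 117 mm below this rim.
- plate: Loose white plate, 164 mm in diameter, 16 mm high, origin under its centre. Leave alone.
- disc0: Loose steel press disc, 48 mm in diameter, 4 mm thick, origin under its centre. Leave alone.
- disc1: Another such disc. Leave alone.
- disc2: Another such disc. Leave alone.
- spatula: Loose grey silicone spatula, 270 mm long, lying flat. Leave alone.
- jar: Loose closed jar, 60 mm in diameter, 85 mm high, origin under its centre. Leave alone.
- mug: Loose white mug, 80 mm in diameter, 90 mm high, origin under its centre. Leave alone.
Things that resemble listed ones, but are neither listed nor needed, are in the scene too. Of the things that look like the caddy, take the one that is farthest to the robot's right at the start.

How it is judged (in metres and radians):
On the way, in this order (a step that is already met when the one before it is completed fails the run):
1. the ejector slide is pushed at least 72 of its 80 mm and the thermometer stands in the open part of the deck (value of joint ejector above 0.072 m and x of probe in the frame of caddy above 0.03 m and angle between probe's own z axis and vertical below 0.3 rad), for 0.1 s.
2. the slide is back at rest and the gripped thermometer is lifted clear of the deck (value of joint ejector below 0.01 m and contact force between the fingers and probe above 1 N and z of probe_tip in the frame of caddy above 0.105 m), for 0.1 s.
3. the stem is through the hole's rim (contact force between the fingers and probe above 1 N and horizontal distance between probe_tip and press_hole below 0.009 m and z of probe_tip in the frame of press_hole below -0.01 m), for 0.1 s.
At the end, for the whole second after the job is handed in: Held still in the fingers, touching nothing of the press: dark band within 8 mm of the rim height and 4.5 mm of the hole axis, tip within 6 mm of that axis, upright within 0.1 rad, speed under 10 mm/s; the ejector slide is back within 10 mm of rest (contact force between the fingers and probe above 1 N and z of probe_mark in the frame of press_hole between -0.008 and 0.008 m and horizontal distance between probe_mark and press_hole below 0.0045 m and horizontal distance between probe_tip and press_hole below 0.006 m and angle between probe's own z axis and vertical below 0.1 rad and linear speed of probe below 0.01 m/s and contact force between probe and press below 0.01 N and value of joint ejector below 0.01 m); the arm keeps its last pose, push and grip.
It fails at once if the thermometer touches the press (contact force between probe and press above 0.1 N).
It fails at once if the arm or gripper touches the press (contact force between the arm and press above 0.5 N).
It fails at once if the fingers touch the press (contact force between the fingers and press above 0.5 N).
It fails at once if something else on the counter is moved more than 20 mm (distance of any of plate, disc0, disc1, disc2, spatula, jar, mug from where it was at the start of the episode above 0.02 m).
It also fails if it takes over 58 s, if anything falls off the work surface, if the arm or the gripper's body presses on something with over 40 N, if the wrist force passes 120 N, or if a joint passes its speed limit or range.

ROBOT

A 7-joint arm with a two-finger parallel gripper is mounted at the origin on the work surface. World frame = base frame: x ahead of the robot, y to its left, z up, the work surface at z = 0. Lengths are in m, angles in degrees, forces in N, time in s.
With the tool pointing down it reaches from about 0.35 to 0.775 m from the base axis. Payload 3.1 kg.
Tool frame: the origin (TCP) lies between the finger pads; the fingertips stand 19 mm ahead of it and the grasp point (between the pads) is the TCP; z points along the fingers, y is the line along which they close (so a half turn about z gives the same grasp; the last joint's range is limited). The gripper opens to 85 mm and grips with 20 to 120 N. Pads are 22 mm wide; open, the fingers measure 114 mm over their backs; the gripper's body (76 mm by 85 mm) begins 54 mm behind the grasp point. The pads swing forward as they close: fully open they stand 13 mm farther back than shut.
Start: joints at [66.939, 17.813, 0.802, 86.603, -0.252, 75.585, -1.558], TCP at [0.194, -0.515, 0.25] pointing down, gripper open.
Joint ranges: [-154.91, 154.91], [-16.99, 109.72], [-72.82, 74.43], [7.12, 147.25], [-82.49, 262.49], [11.32, 116.49], [-174.64, 174.64]. Speed limits (degrees/s): [159.86, 159.86, 180, 180, 180, 180, 180].

INTERFACE

Orientations are given as [roll, pitch, yaw] about the fixed x, y, z axes, in that order (R = Rz(yaw) Ry(pitch) Rx(roll)).
In Python, from station import env, imaging gives the robot as it stands.
- The arm moves only by the tool step_arm, never from a script. Its argument "moves" is a list of rows, each an object of numbers: "claw": the finger opening in mm, from 0 to 85.4; "x", "y", "z": the shift along the tool's x, y, z in mm; "turn": the turn about the tool's z in rad. In form: [{"claw": .., "x": .., "y": .., "z": .., "turn": ..}, ...]. A call has 1 to 8 rows; each row is the pose to reach, as a shift and turn from the pose commanded when the call began, along the tool's axes at that moment; what a row does not reach only later rows make up. A row lasts 1/10 s, in which the tool goes at most 50 mm and 8.59 degrees, less where a joint would pass 70% of its speed; a pose out of reach is approached as far as the arm can. A call with a gripper value outside its range is refused whole. The fingers move at their own pace and stop on an object; the grip force is fixed at half the most. Time passes only in rows, so rows that repeat a pose let the fingers close. It gives the time, the measured TCP pose, the force, the opening and the grip force at its end, in the units of the state.
- env.state(): the state, without advancing time (a new reading comes with each control period).
- imaging.capture(name): name is "scene" or "top" or "wrist"; returns a dict with "pixels" (420x560x3 uint8, blue, green, red), "z_map" (420x560 float32, m along the optical axis (not along the pixel's ray), 0 where there is no reading), "mtx" (3x3 intrinsics, pixels), "R" (3x3) and "t" (3): a world point X has camera coordinates R X + t. Camera axes: x right, y down, z forward; pixel columns grow to the right and rows downward; lengths in m; the calibration is good to about 2 mm. A picture is of the moment at which its call begins.
- env.job_done(): hands the job in; it is judged then, once.
The state is a dict: "t": time; "qpos": joint angles; "qvel": joint speeds; "joint_efforts": joint torques, N m; "position": TCP position; "eef_rot": TCP orientation; "contact_force": force on the tool from outside, world axes, zero at the start; "ft_torque": the same for the moment, N m; "finger_gap": opening from 0.0 (shut) to 1.0 (fully open); "finger_force": force on a finger pad.
Only numpy, scipy, OpenCV 4.12 (cv2) and the standard library are available. Lean on these libraries where they do the work, as an engineer would, in place of code of your own. Each camera call takes 0.05 s, during which the arm holds its last target. There are 200 camera calls.

## Working session

There is one attempt and no reset: what is moved stays moved. The work goes in short steps, Python scripts to look and compute and a tool call to move; the robot and the scene stay as the last step left them, time stands still between calls to the robot, and variables do not carry over. Pictures are saved under pics/ and viewed, at most 10 in all, crops included, and the job is handed in when it is done.

Besides the shell and the picture viewer there is one more tool, called after ">>>" as name(argument=value, ...), one argument or row to a line, values as JSON. step_arm: Moves the arm, as the interface text tells. Its arguments: {"type":"object","properties":{"moves":{"type":"array"}},"required":["moves"]}

```bash
mkdir -p pics
cat > h.py <<'E'
import numpy as np, cv2
from station import env, imaging
def cap(n):
    c=imaging.capture(n); cv2.imwrite(f'pics/{n}_{env.state()["t"]:.2f}.png',c['pixels']); np.savez(f'/tmp/{n}.npz',**c); return c
def world(c):
    z=c['z_map']; v,u=np.indices(z.shape); K=c['mtx']
    P=np.stack([(u-K[0,2])/K[0,0]*z,(v-K[1,2])/K[1,1]*z,z],-1)
    W=(P-c['t'])@c['R']; W[z==0]=np.nan; return W
def ray(c,u,v,h):
    d=c['R'].T@np.linalg.inv(c['mtx'])@[u,v,1]; o=-c['R'].T@c['t']; return o+d*(h-o[2])/d[2]
E
python3 - <<'E'
from h import *
for n in('top','scene'):
    c=cap(n); print(n,-c['R'].T@c['t'],c['R'][2])
print(env.state())
E
ls pics
```

```text
top [ 0.33675408 -0.05188997  1.34643601] [ 0.12596897  0.00846288 -0.99199808]
scene [1.42527454 0.50481476 0.99981332] [-0.66077941 -0.41380016 -0.62621082]
{'t': 0.1, 'qpos': array([66.938561  , 17.85621135,  0.80228297, 86.68401446, -0.25353203,
       75.5853681 , -1.55960733]), 'qvel': array([-0.05372804, -0.0163318 ,  0.01721126, -0.16484346, -0.06860522,
       -0.03929774,  0.01196623]), 'joint_efforts': array([ 7.15315873e-04, -3.80854654e+01,  1.46929608e-01, -2.31240410e+01,
        1.26761207e-02,  8.16407672e-03,  2.93071696e-05]), 'position': array([ 0.19395664, -0.51399351,  0.2493175 ]), 'eef_rot': array([-1.79876244e+02,  3.95213428e-03,  2.06745500e+01]), 'contact_force': array([-0.76925328, -0.44003238, -1.00441928]), 'ft_torque': array([ 0.04764059, -0.02814792,  0.02773452]), 'finger_force': 0.0, 'finger_gap': 1.0015456230401671}
scene_0.10.png
top_0.05.png
```

View pics/top_0.05.png

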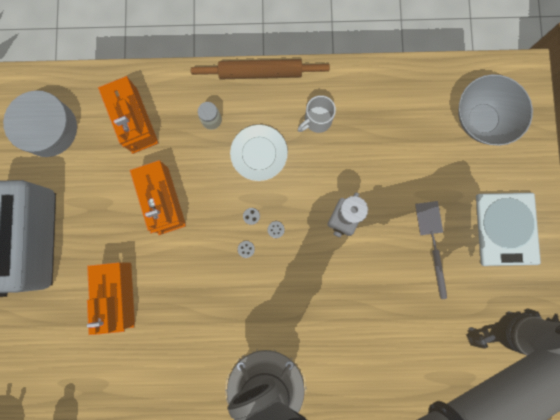

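View pics/scene_0.10.png

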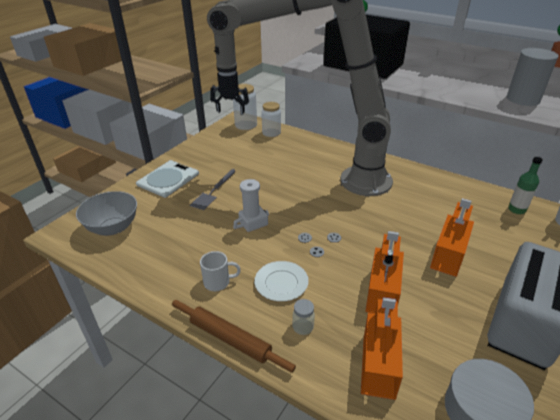

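Top view: three caddy-like things at (128,113), (157,197), (110,298). The one at (157,197) is farthest to the robot's right (−y = larger column). Next I measure it and the press, and crop to confirm.

```bash
cat > m.py <<'E'
from h import *
def ld(n): return dict(np.load(f'/tmp/{n}.npz'))
c=ld('top'); W=world(c)
hsv=cv2.cvtColor(c['pixels'],cv2.COLOR_BGR2HSV)
m=cv2.inRange(hsv,(3,200,100),(14,255,255))
roi=np.zeros_like(m); roi[155:240,125:192]=1
# deck / roof level sets
for lo,hi,nm in((.09,.108,'deck'),(.148,.165,'roof'),(.168,.2,'tab'),(.108,.148,'mid')):
    s=(roi>0)&(W[...,2]>lo)&(W[...,2]<hi)
    if nm in('deck','roof'): s&=m>0
    p=W[s]; print(nm,len(p),p.mean(0),np.median(p[:,2]))
    if len(p)>4: print('  rect',cv2.minAreaRect((p[:,:2]*1000).astype(np.float32)))
s=(np.arange(560)[None]>330)&(np.arange(560)[None]<370)&(W[...,2]>.155)&(W[...,2]<.185)&(np.arange(420)[:,None]>185)&(np.arange(420)[:,None]<235)
p=W[s]; print('nose',len(p),np.median(p[:,2]),cv2.minEnclosingCircle((p[:,:2]*1000).astype(np.float32)))
s=(np.arange(560)[None]>325)&(np.arange(560)[None]<372)&(W[...,2]>.03)&(W[...,2]<.06)&(np.arange(420)[:,None]>185)&(np.arange(420)[:,None]<245)
print('house',cv2.minAreaRect((W[s][:,:2]*1000).astype(np.float32)))
a=cv2.resize(c['pixels'][150:245,110:205],(500,500),interpolation=2)
d=ld('scene')['pixels'][225:325,340:440]; b=cv2.resize(d,(300,300),interpolation=2); e=cv2.resize(c['pixels'][185:245,325:385],(300,200+100),interpolation=2)
cv2.imwrite('pics/crop.png',np.hstack([a,np.vstack([b,e])[:500]]) if 0 else np.hstack([a,cv2.resize(np.vstack([b,e]),(250,500))]))
E
python3 m.py
```

```text
deck 460 [0.51299533 0.26455922 0.09987589] 0.10030803861766646
  rect ((518.84912109375, 282.2112121582031), (178.2137908935547, 83.1868896484375), 17.58753204345703)
roof 92 [0.48021559 0.25941077 0.15631273] 0.1568966142165687
  rect ((481.6868896484375, 270.35638427734375), (85.04080200195312, 48.24616241455078), 18.119709014892578)
tab 58 [0.46486047 0.2642435  0.18456093] 0.18682487021406863
  rect ((464.9917907714844, 265.72686767578125), (8.042994499206543, 30.120651245117188), 16.432703018188477)
mid 180 [0.48608356 0.2596437  0.13080267] 0.134062588003917
  rect ((518.1839599609375, 275.8868408203125), (157.02369689941406, 59.31095886230469), 16.922887802124023)
nose 546 0.17033920051814727 ((466.48236083984375, -232.2852783203125), 34.03219985961914)
house ((466.8780517578125, -232.50765991210938), (74.51699829101562, 129.5399932861328), 62.633216857910156)
```

View pics/crop.png

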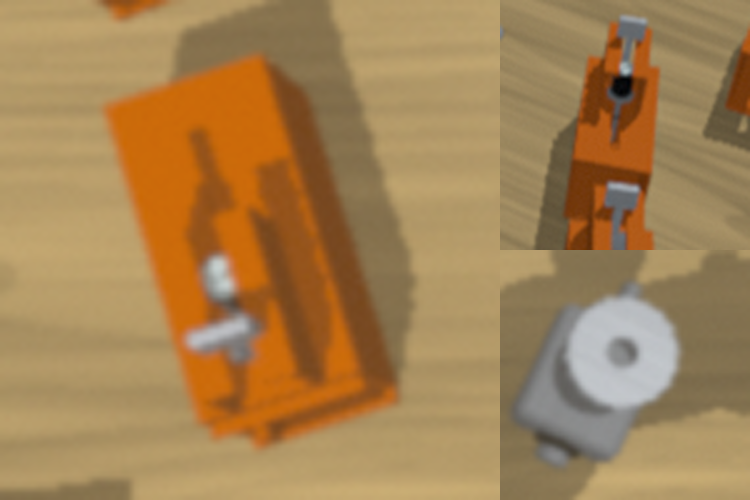

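Crop: in the target caddy, the tab is at top px (152,212), the black head shows in front of it under the hood, and the open deck points away from the robot. This is the rightmost of the three. The measured tab (8×30), hood (85×48) and heights (100/157/187) all match the description. That puts the caddy centre at about (522,283) mm with yaw about 17.2°, and the press nose at about (466,-232) mm.

```bash
cat > go.py <<'E'
from h import *
import sys
from scipy.spatial.transform import Rotation as R
def rel(p,yaw=None):
    s=env.state(); r=R.from_euler('xyz',s['eef_rot'],degrees=True)
    d=r.inv().apply(np.array(p)-s['position']*1000)
    t=0 if yaw is None else -np.deg2rad((yaw-s['eef_rot'][2]+180)%360-180)
    print('shift',d.round(1),'turn',round(t,3),'n',np.linalg.norm(d)/50)
if __name__=='__main__':
    a=[float(x) for x in sys.argv[1:]]; rel(a[:3],a[3] if len(a)>3 else None)
E
python3 go.py 440 -240 330 17.2
python3 - <<'E'
from h import *
c=dict(np.load('/tmp/top.npz'))
g=cv2.cvtColor(c['pixels'],cv2.COLOR_BGR2GRAY)[195:225,338:370]
print(g[8:22,8:24]); m=(g<150).astype(np.uint8); n,l,s,ce=cv2.connectedComponentsWithStats(m)
for i in range(1,n): print(s[i],ce[i]+[338,195],ray(c,*(ce[i]+[338,195]),.17))
E
```

```text
shift [ 326.9 -169.7  -80.3] turn 0.061 n 7.539746488082154
[[193 193 191 192 191 193 193 194 194 195 195 194 192 190 188 189]
 [194 193 195 194 192 192 192 192 193 193 194 195 195 195 192 189]
 [191 194 194 195 194 190 184 180 179 183 187 193 194 195 195 194]
 [192 192 193 194 193 179 157 143 139 146 159 180 191 193 193 194]
 [192 193 192 192 184 160 140 128 116 114 127 159 184 192 194 193]
 [192 192 192 189 176 153 141 135 125 112 110 135 174 191 193 193]
 [193 194 193 188 170 151 141 140 135 120 106 122 169 191 195 195]
 [191 193 194 189 175 152 142 141 138 130 113 127 173 192 197 195]
 [192 190 192 192 183 161 144 140 139 136 129 148 180 192 195 197]
 [193 191 191 191 189 179 161 151 149 151 157 175 190 194 194 194]
 [195 194 192 191 190 189 181 174 173 179 186 191 193 194 193 195]
 [196 196 195 193 193 191 188 188 188 191 194 195 195 194 195 194]
 [196 196 196 195 196 194 193 192 191 191 194 195 196 196 196 194]
 [195 195 195 197 195 196 195 194 193 193 192 192 194 195 197 197]]
[  0   0  32  30 397] [352.697733   210.03526448] [ 0.46371269 -0.22944656  0.17      ]
[14 11  6  7 33] [354.36363636 208.87878788] [ 0.46650485 -0.2336683   0.17      ]
```

>>> step_arm(
  moves=[
    {"x": 0,"y": 0,"z": -80,"claw": 0,"turn": 0.06},
    {"x": 0,"y": 0,"z": -80,"claw": 0,"turn": 0.06},
    {"x": 327,"y": -170,"z": -80,"claw": 0,"turn": 0.06},
    {"x": 327,"y": -170,"z": -80,"claw": 0,"turn": 0.06},
    {"x": 327,"y": -170,"z": -80,"claw": 0,"turn": 0.06},
    {"x": 327,"y": -170,"z": -80,"claw": 0,"turn": 0.06},
    {"x": 327,"y": -170,"z": -80,"claw": 0,"turn": 0.06},
    {"x": 327,"y": -170,"z": -80,"claw": 0,"turn": 0.06},
  ],
)

```text
t: 0.9
position: [0.3951, -0.2893, 0.33]
eef_rot: [-180.0, 0.0, 17.2]
contact_force: [0.9, -0.6, 0.2]
finger_gap: -0.001
finger_force: 0.0
```

>>> step_arm(
  moves=[
    {"x": 70,"y": -35,"z": 0,"claw": 0},
    {"x": 70,"y": -35,"z": 0,"claw": 0},
    {"x": 70,"y": -35,"z": 0,"claw": 0},
    {"x": 70,"y": -35,"z": 0,"claw": 0},
  ],
)

```text
schema error: expected keys claw, x, y, z, turn
```

```bash
python3 - <<'E'
from h import *
c=cap('wrist'); print(env.state()['t'],env.state()['position'],env.state()['eef_rot'],-c['R'].T@c['t'],c['R'][2])
E
python3 go.py 428 254 230 17.2; ls pics
```

```text
0.95 [ 0.40266542 -0.27912268  0.33003093] [-179.66257379   -0.45478358   18.19091944] [ 0.46389575 -0.26827292  0.45456287] [-0.26953227 -0.08319367 -0.95939104]
shift [ 189.7 -498.   104.5] turn 0.017 n 10.860346613225863
crop.png
scene_0.10.png
top_0.05.png
wrist_0.95.png
```

View pics/wrist_0.95.png

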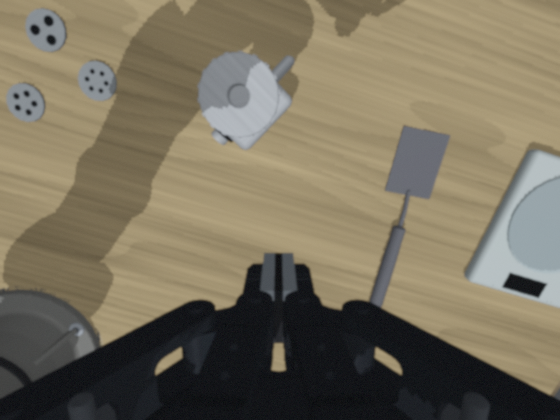

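>>> step_arm(
  moves=[
    {"x": 105,"y": -250,"z": 0,"claw": 0,"turn": 0},
    {"x": 105,"y": -250,"z": 0,"claw": 0,"turn": 0},
    {"x": 105,"y": -250,"z": 0,"claw": 0,"turn": 0},
    {"x": 105,"y": -250,"z": 0,"claw": 0,"turn": 0},
    {"x": 105,"y": -250,"z": 0,"claw": 0,"turn": 0},
    {"x": 105,"y": -250,"z": 0,"claw": 0,"turn": 0},
    {"x": 105,"y": -250,"z": 0,"claw": 0,"turn": 0},
  ],
)

```text
t: 1.65
position: [0.4203, -0.0168, 0.3303]
eef_rot: [-179.9, -0.0, 17.8]
contact_force: [-0.0, -0.1, -0.2]
finger_gap: 0.002
finger_force: 0.0
```

```bash
python3 go.py 428 254 230 17.2
```

```text
shift [  89.9 -255.4  100.6] turn 0.01 n 5.7771029384472845
```

Wrist view: press nose at (239,95) with its hole at (238,96); fingers closed at (280,270).

>>> step_arm(
  moves=[
    {"x": 90,"y": -255,"z": 0,"claw": 0,"turn": 0.01},
    {"x": 90,"y": -255,"z": 0,"claw": 0,"turn": 0.01},
    {"x": 90,"y": -255,"z": 0,"claw": 0,"turn": 0.01},
    {"x": 90,"y": -255,"z": 0,"claw": 0,"turn": 0.01},
    {"x": 90,"y": -255,"z": 0,"claw": 0,"turn": 0.01},
    {"x": 90,"y": -255,"z": 0,"claw": 0,"turn": 0.01},
    {"x": 90,"y": -255,"z": 0,"claw": 0,"turn": 0.01},
    {"x": 90,"y": -255,"z": 0,"claw": 0,"turn": 0.01},
  ],
)

```text
t: 2.45
position: [0.4318, 0.2472, 0.3296]
eef_rot: [179.9, 0.1, 16.6]
contact_force: [0.7, -1.2, 0.1]
finger_gap: 0.0
finger_force: 0.0
```

```bash
python3 - <<'E'
from h import *
c=dict(np.load('/tmp/wrist.npz'))
g=cv2.cvtColor(c['pixels'],cv2.COLOR_BGR2GRAY)
W=world(c); s=(W[...,2]>.160)&(W[...,2]<.18); s[:, :190]=0; s[:,290:]=0; s[150:]=0
print(np.median(W[s][:,2]),cv2.minEnclosingCircle((W[s][:,:2]*1000).astype(np.float32)),(W[s][:,:2].min(0)+W[s][:,:2].max(0))/2)
print(g[82:110:2,222:256:2])
print(ray(c,238,96,.17))
c=cap('wrist'); W=world(c); s=(W[...,2]>.165)&(W[...,2]<.195)&(W[...,0]<.52)&(W[...,1]>.22)&(W[...,1]<.32)&(W[...,0]>.44)
p=W[s]; print(len(p),p.mean(0),cv2.minAreaRect((p[:,:2]*1000).astype(np.float32)) if len(p)>4 else 0)
E
python3 go.py 428 254 183 17.2
```

```text
0.17100505647421646 ((466.842529296875, -233.42677307128906), 33.8709602355957) [ 0.46685251 -0.233586  ]
[[136 135 136 137 138 137 133 128 124 127 132 135 156 180 183 184 185]
 [135 136 135 136 134 120 110 101 101 104 113 127 162 179 181 183 185]
 [133 135 135 131 115 100 108 119 127 128 124 127 163 180 182 182 183]
 [133 134 135 120 104 113 131 135 134 135 135 135 145 172 182 181 182]
 [135 134 130 109 110 130 135 136 136 135 136 135 136 153 178 182 182]
 [136 135 128 105 120 133 135 135 136 132 136 134 134 144 172 182 182]
 [138 136 125 107 125 134 135 135 135 134 133 133 134 137 166 180 181]
 [138 138 126 111 127 135 135 134 134 134 133 136 134 139 166 180 181]
 [137 137 132 114 126 134 133 133 134 134 133 134 136 139 171 182 181]
 [134 137 135 120 122 132 133 135 135 134 135 134 135 148 178 185 183]
 [132 135 137 130 119 128 135 135 133 134 133 132 134 161 182 184 184]
 [133 133 136 145 140 127 130 131 132 132 134 132 150 174 184 184 185]
 [147 155 146 165 174 161 139 131 134 132 139 153 172 180 184 184 185]
 [165 180 175 177 179 181 175 168 162 162 170 177 182 182 181 182 184]]
[ 0.46661753 -0.23323209  0.17      ]
468 [0.46746254 0.2654703  0.18620853] ((466.5426025390625, 265.2044372558594), (8.25498104095459, 29.73239517211914), 17.145742416381836)
shift [ -1.5  -8.6 146.7] turn -0.013 n 2.9386505369986713
```

>>> step_arm(
  moves=[
    {"x": 0,"y": -8,"z": 40,"claw": 0,"turn": -0.01},
    {"x": 0,"y": -8,"z": 100,"claw": 0,"turn": -0.01},
    {"x": 0,"y": -8,"z": 100,"claw": 0,"turn": -0.01},
    {"x": 0,"y": -8,"z": 100,"claw": 0,"turn": -0.01},
  ],
)

```text
t: 2.9
position: [0.4287, 0.2538, 0.229]
eef_rot: [179.9, 0.2, 17.0]
contact_force: [0.1, 1.1, -0.3]
finger_gap: -0.002
finger_force: 0.0
```

```bash
python3 go.py 431 254.5 183 17.2;python3 go.py 512 279 183 17.2
```

```text
shift [ 2.6 -0.1 46. ] turn -0.003 n 0.9219439542539185
shift [87.3  0.2 45.7] turn -0.003 n 1.9699321900266844
```

>>> step_arm(
  moves=[
    {"x": 0,"y": 0,"z": 46,"claw": 0,"turn": 0},
    {"x": 0,"y": 0,"z": 46,"claw": 0,"turn": 0},
    {"x": 7,"y": 0,"z": 46,"claw": 0,"turn": 0},
    {"x": 14,"y": 0,"z": 46,"claw": 0,"turn": 0},
    {"x": 21,"y": 0,"z": 46,"claw": 0,"turn": 0},
    {"x": 27,"y": 0,"z": 46,"claw": 0,"turn": 0},
    {"x": 33,"y": 0,"z": 46,"claw": 0,"turn": 0},
    {"x": 33,"y": 0,"z": 46,"claw": 0,"turn": 0},
  ],
)

```text
t: 3.7
position: [0.4609, 0.2668, 0.1845]
eef_rot: [-180.0, -0.0, 17.2]
contact_force: [-1.6, 0.5, 0.0]
finger_gap: -0.002
finger_force: 0.5
```

```bash
cat > tab.py <<'E'
from h import *
o=np.array([.5239,.2829]); a=np.deg2rad(17.15); X=np.array([np.cos(a),np.sin(a)]); Y=np.array([-X[1],X[0]])
c=cap('scene'); W=world(c); D=W[...,:2]-o; x=D@X; y=D@Y; z=W[...,2]
s=(z>.175)&(z<.195)&(abs(y)<.017)&(abs(x)<.1)
print('z175+ x hist',np.histogram(x[s],np.arange(-.1,.06,.01)))
s=(z>.108)&(z<.15)&(abs(y)<.02)&(x>.003)&(x<.08); print('head',s.sum(),np.nanmedian(x[s]) if s.any() else 0,z[s].max() if s.any() else 0, np.nanmedian(y[s]) if s.any() else 0)
t=env.state(); D=t['position'][:2]-o; print(t['position'],D@X,D@Y,t['eef_rot'],t['contact_force'],t['t'])
E
python3 tab.py
```

```text
z175+ x hist (array([ 0,  0,  0,  1, 34, 50,  0,  0,  0,  0,  0,  0,  0,  0,  0]), array([-1.00000000e-01, -9.00000000e-02, -8.00000000e-02, -7.00000000e-02,
       -6.00000000e-02, -5.00000000e-02, -4.00000000e-02, -3.00000000e-02,
       -2.00000000e-02, -1.00000000e-02, -5.55111512e-17,  1.00000000e-02,
        2.00000000e-02,  3.00000000e-02,  4.00000000e-02,  5.00000000e-02]))
head 2 0.0033024629482098127 0.14217745817572672 0.0002935814281860294
[0.46033725 0.26664164 0.1842935 ] -0.06553066982327183 0.0032075726367340254 [-1.79983855e+02  1.85167735e-02  1.72416241e+01] [-0.87081538 -0.39314973  1.20922414] 3.75
```

>>> step_arm(
  moves=[
    {"x": 6,"y": 1,"z": 0,"claw": 0,"turn": 0},
    {"x": 13,"y": 2,"z": 0,"claw": 0,"turn": 0},
    {"x": 20,"y": 2,"z": 0,"claw": 0,"turn": 0},
    {"x": 27,"y": 2,"z": 0,"claw": 0,"turn": 0},
    {"x": 34,"y": 2,"z": 0,"claw": 0,"turn": 0},
    {"x": 40,"y": 2,"z": 0,"claw": 0,"turn": 0},
    {"x": 46,"y": 2,"z": 0,"claw": 0,"turn": 0},
    {"x": 50,"y": 2,"z": 0,"claw": 0,"turn": 0},
  ],
)

```text
t: 4.55
position: [0.5086, 0.2798, 0.1841]
eef_rot: [-180.0, 0.0, 17.3]
contact_force: [-3.7, 1.0, 0.7]
finger_gap: -0.002
finger_force: 1.9
```

>>> step_arm(
  moves=[
    {"x": 4,"y": 0,"z": 0,"claw": 0,"turn": 0},
    {"x": 8,"y": 0,"z": 0,"claw": 0,"turn": 0},
    {"x": 11,"y": 0,"z": 0,"claw": 0,"turn": 0},
    {"x": 14,"y": 0,"z": 0,"claw": 0,"turn": 0},
    {"x": 16,"y": 0,"z": 0,"claw": 0,"turn": 0},
    {"x": 16,"y": 0,"z": 0,"claw": 0,"turn": 0},
  ],
)

```text
t: 5.15
position: [0.5238, 0.2843, 0.1841]
eef_rot: [-180.0, 0.0, 17.3]
contact_force: [-4.4, 1.7, 0.0]
finger_gap: -0.002
finger_force: 1.9
```

```bash
python3 tab.py
```

```text
z175+ x hist (array([ 0,  0,  0,  0,  0,  0,  0,  0,  0,  1, 15, 43, 30,  0,  0]), array([-1.00000000e-01, -9.00000000e-02, -8.00000000e-02, -7.00000000e-02,
       -6.00000000e-02, -5.00000000e-02, -4.00000000e-02, -3.00000000e-02,
       -2.00000000e-02, -1.00000000e-02, -5.55111512e-17,  1.00000000e-02,
        2.00000000e-02,  3.00000000e-02,  4.00000000e-02,  5.00000000e-02]))
head 136 0.04807090895902609 0.14945334641464963 0.00021537066707427553
[0.52373298 0.28426302 0.18414747] 0.00024232242566648608 0.001351668980008406 [-1.79986866e+02  1.11199449e-02  1.72532769e+01] [-4.24376993  0.51756085 -0.87788046] 5.2
```

>>> step_arm(
  moves=[
    {"x": 2,"y": 0,"z": 0,"claw": 0,"turn": 0},
    {"x": 4,"y": 0,"z": 0,"claw": 0,"turn": 0},
    {"x": 5,"y": 0,"z": 0,"claw": 0,"turn": 0},
    {"x": 6,"y": 0,"z": 0,"claw": 0,"turn": 0},
    {"x": 6,"y": 0,"z": 0,"claw": 0,"turn": 0},
  ],
)

```text
t: 5.7
position: [0.5285, 0.2857, 0.1842]
eef_rot: [180.0, 0.1, 17.3]
contact_force: [-6.1, 0.8, 0.5]
finger_gap: 0.006
finger_force: 2.9
```

```bash
python3 tab.py
```

```text
z175+ x hist (array([ 0,  0,  0,  0,  0,  0,  0,  0,  0,  0,  0, 32, 54,  0,  0]), array([-1.00000000e-01, -9.00000000e-02, -8.00000000e-02, -7.00000000e-02,
       -6.00000000e-02, -5.00000000e-02, -4.00000000e-02, -3.00000000e-02,
       -2.00000000e-02, -1.00000000e-02, -5.55111512e-17,  1.00000000e-02,
        2.00000000e-02,  3.00000000e-02,  4.00000000e-02,  5.00000000e-02]))
head 138 0.05217715825874847 0.14863176530310288 0.0005795884971504341
[0.52848806 0.28566227 0.18418402] 0.005198578705200801 0.0012865527875328255 [1.79980315e+02 1.27787645e-01 1.72661437e+01] [-6.81762144  1.08817857  0.37354378] 5.75
```

Force rising past the spring's 4 N means the slide is at its stop. Now I'll back off so it returns with the fingers.

>>> step_arm(
  moves=[
    {"x": -14,"y": 0,"z": 0,"claw": 0,"turn": 0},
    {"x": -28,"y": 0,"z": 0,"claw": 0,"turn": 0},
    {"x": -42,"y": 0,"z": 0,"claw": 0,"turn": 0},
    {"x": -56,"y": 0,"z": 0,"claw": 0,"turn": 0},
    {"x": -70,"y": 0,"z": 0,"claw": 0,"turn": 0},
    {"x": -84,"y": 0,"z": 0,"claw": 0,"turn": 0},
    {"x": -98,"y": 0,"z": 0,"claw": 0,"turn": 0},
    {"x": -110,"y": 0,"z": 0,"claw": 0,"turn": 0},
  ],
)

```text
t: 6.55
position: [0.4264, 0.252, 0.1851]
eef_rot: [179.9, -0.3, 17.1]
contact_force: [-0.5, 0.3, 1.2]
finger_gap: -0.001
finger_force: 0.0
```

>>> step_arm(
  moves=[
    {"x": 0,"y": 0,"z": -50,"claw": 50,"turn": 0},
    {"x": 0,"y": 0,"z": -100,"claw": 50,"turn": 0},
    {"x": 0,"y": 0,"z": -100,"claw": 50,"turn": 0},
    {"x": 0,"y": 0,"z": -100,"claw": 50,"turn": 0},
  ],
)

```text
t: 6.95
position: [0.4265, 0.2531, 0.2863]
eef_rot: [180.0, -0.4, 17.1]
contact_force: [0.6, -0.1, -0.9]
finger_gap: 0.585
finger_force: 0.0
```

```bash
python3 tab.py
python3 - <<'E'
from h import *
o=np.array([.5239,.2829]); a=np.deg2rad(17.15); X=np.array([np.cos(a),np.sin(a)]); Y=np.array([-X[1],X[0]])
for n in('top','wrist'):
    c=cap(n); W=world(c); D=W[...,:2]-o; x=D@X; y=D@Y; z=W[...,2]
    s=(z>.136)&(z<.148)&(abs(y)<.02)&(x>.003)&(x<.08)
    if s.sum()>4:
        p=W[s]; print(n,s.sum(),np.median(p[:,2]),cv2.minEnclosingCircle((p[:,:2]*1000).astype(np.float32)),x[s].mean(),y[s].mean())
E
python3 go.py 566 296 280 17.2; ls pics
```

```text
z175+ x hist (array([ 0,  0,  0,  5, 44,  0,  0,  0,  0,  0,  0,  0,  0,  0,  0]), array([-1.00000000e-01, -9.00000000e-02, -8.00000000e-02, -7.00000000e-02,
       -6.00000000e-02, -5.00000000e-02, -4.00000000e-02, -3.00000000e-02,
       -2.00000000e-02, -1.00000000e-02, -5.55111512e-17,  1.00000000e-02,
        2.00000000e-02,  3.00000000e-02,  4.00000000e-02,  5.00000000e-02]))
head 119 0.05290444476818103 0.14487061814657312 0.0002850705512579382
[0.42558976 0.25244149 0.28466347] -0.10292040794663684 -0.00011503903505081501 [ 1.79926961e+02 -1.37907080e-01  1.71480243e+01] [ 0.32658862 -0.82548426 -0.64965156] 7.0
top 70 0.14291898046979115 ((565.3171997070312, 296.55548095703125), 12.252158164978027) 0.04260055234592617 0.0008855685314487919
wrist 596 0.14336012244604235 ((564.925537109375, 296.23260498046875), 11.75005054473877) 0.03865665646957811 0.0006211709343641065
shift [ 1.481e+02 -1.000e-01  2.900e+00] turn -0.0 n 2.962257559039035
crop.png
scene_0.10.png
scene_3.75.png
scene_5.20.png
scene_5.75.png
scene_7.00.png
top_0.05.png
top_7.05.png
wrist_0.95.png
wrist_2.50.png
wrist_7.10.png
```

Slide is back with the tab at about −60. The head top measures 143 mm with r = 12, centred at (565,296).

>>> step_arm(
  moves=[
    {"x": 147,"y": 0,"z": 0,"claw": 50,"turn": 0},
    {"x": 147,"y": 0,"z": 0,"claw": 50,"turn": 0},
    {"x": 147,"y": 0,"z": 0,"claw": 50,"turn": 0},
    {"x": 147,"y": 0,"z": 0,"claw": 50,"turn": 0},
    {"x": 147,"y": 0,"z": 50,"claw": 50,"turn": 0},
    {"x": 147,"y": 0,"z": 90,"claw": 50,"turn": 0},
    {"x": 147,"y": 0,"z": 90,"claw": 50,"turn": 0},
  ],
)

```text
t: 7.8
position: [0.5605, 0.293, 0.186]
eef_rot: [179.7, 0.9, 17.3]
contact_force: [-1.0, -0.4, -0.9]
finger_gap: 0.586
finger_force: 0.0
```

```bash
python3 go.py 565.2 296.4 126 17.2
python3 - <<'E'
from h import *
print(env.state()['position'])
c=cap('wrist')
E
ls pics|grep wrist
```

```text
shift [ 6.4 -2.1 59.8] turn 0.002 n 1.2045266034700886
[0.56052924 0.29303382 0.18595051]
wrist_0.95.png
wrist_2.50.png
wrist_7.10.png
wrist_7.85.png
```

>>> step_arm(
  moves=[
    {"x": 4,"y": -2,"z": 10,"claw": 50,"turn": 0},
    {"x": 4,"y": -2,"z": 10,"claw": 50,"turn": 0},
    {"x": 4,"y": -2,"z": 10,"claw": 50,"turn": 0},
  ],
)

```text
t: 8.15
position: [0.5689, 0.3007, 0.1862]
eef_rot: [-180.0, -0.2, 17.2]
contact_force: [1.2, 0.3, 0.0]
finger_gap: 0.585
finger_force: 0.0
```

```bash
python3 go.py 565.2 296.4 126 17.2
```

```text
shift [-5.   3.1 60.2] turn 0.001 n 1.2090083095789408
```

View pics/wrist_7.85.png

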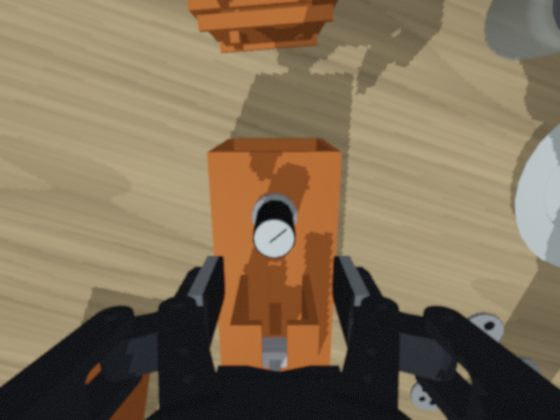

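Wrist view: the thermometer head is upright in the open deck at (274,238), between the fingers at (210,280) and (345,280). Descending.

>>> step_arm(
  moves=[
    {"x": -4,"y": 3,"z": 0,"claw": 50,"turn": 0},
    {"x": -4,"y": 3,"z": 0,"claw": 50,"turn": 0},
    {"x": -4,"y": 3,"z": 20,"claw": 50,"turn": 0},
    {"x": -4,"y": 3,"z": 40,"claw": 50,"turn": 0},
    {"x": -4,"y": 3,"z": 60,"claw": 50,"turn": 0},
    {"x": -4,"y": 3,"z": 60,"claw": 50,"turn": 0},
  ],
)

```text
t: 8.75
position: [0.5636, 0.294, 0.1215]
eef_rot: [179.9, 0.3, 17.2]
contact_force: [-0.6, -0.0, -0.1]
finger_gap: 0.585
finger_force: 0.0
```

```bash
python3 go.py 565.2 296.4 126 17.2; python3 -c "
from h import *;print(env.state()['qvel'])"
```

```text
shift [ 2.2 -1.8 -4.5] turn 0.0 n 0.10703763321168352
[ 0.12756817 -1.64795901 -1.16355662 -2.8513319  -0.3644459   1.55212526
  0.337525  ]
```

>>> step_arm(
  moves=[
    {"x": 2,"y": -2,"z": -4,"claw": 50,"turn": 0},
    {"x": 2,"y": -2,"z": -4,"claw": 50,"turn": 0},
    {"x": 2,"y": -2,"z": -4,"claw": 50,"turn": 0},
  ],
)

```text
t: 9.05
position: [0.5674, 0.2994, 0.1302]
eef_rot: [-179.9, -0.2, 17.2]
contact_force: [0.5, 0.3, -0.7]
finger_gap: 0.586
finger_force: 0.0
```

```bash
python3 go.py 565.2 296.4 126 17.2
```

```text
shift [-3.   2.2  4.2] turn 0.001 n 0.1120728140433249
```

>>> step_arm(
  moves=[
    {"x": 0,"y": 0,"z": 0,"claw": 50,"turn": 0},
    {"x": 0,"y": 0,"z": 0,"claw": 50,"turn": 0},
    {"x": 0,"y": 0,"z": 0,"claw": 50,"turn": 0},
    {"x": 0,"y": 0,"z": 0,"claw": 50,"turn": 0},
    {"x": 0,"y": 0,"z": 0,"claw": 50,"turn": 0},
  ],
)

```text
t: 9.55
position: [0.5664, 0.2983, 0.1282]
eef_rot: [180.0, 0.0, 17.2]
contact_force: [0.4, 0.1, -1.1]
finger_gap: 0.587
finger_force: 0.0
```

```bash
python3 go.py 565.2 296.4 126 17.2
```

```text
shift [-1.7  1.4  2.2] turn 0.001 n 0.0634384166513695
```

>>> step_arm(
  moves=[
    {"x": -1.5,"y": 1.5,"z": 2,"claw": 50,"turn": 0},
    {"x": -1.5,"y": 1.5,"z": 2,"claw": 50,"turn": 0},
    {"x": -1.5,"y": 1.5,"z": 2,"claw": 0,"turn": 0},
    {"x": -1.5,"y": 1.5,"z": 2,"claw": 0,"turn": 0},
    {"x": -1.5,"y": 1.5,"z": 2,"claw": 0,"turn": 0},
    {"x": -1.5,"y": 1.5,"z": 2,"claw": 0,"turn": 0},
    {"x": -1.5,"y": 1.5,"z": 2,"claw": 0,"turn": 0},
    {"x": -1.5,"y": 1.5,"z": 2,"claw": 0,"turn": 0},
  ],
)

```text
t: 10.35
position: [0.5656, 0.2966, 0.1264]
eef_rot: [-180.0, -0.0, 17.2]
contact_force: [0.0, 0.4, 1.5]
finger_gap: 0.267
finger_force: 58.7
```

>>> step_arm(
  moves=[
    {"x": 0,"y": 0,"z": 0,"claw": 0,"turn": 0},
    {"x": 0,"y": 0,"z": -10,"claw": 0,"turn": 0},
    {"x": 0,"y": 0,"z": -30,"claw": 0,"turn": 0},
    {"x": 0,"y": 0,"z": -60,"claw": 0,"turn": 0},
    {"x": 0,"y": 0,"z": -100,"claw": 0,"turn": 0},
    {"x": 0,"y": 0,"z": -140,"claw": 0,"turn": 0},
    {"x": 0,"y": 0,"z": -180,"claw": 0,"turn": 0},
    {"x": 0,"y": 0,"z": -200,"claw": 0,"turn": 0},
  ],
)

```text
t: 11.15
position: [0.566, 0.2973, 0.3313]
eef_rot: [-179.9, -0.4, 17.2]
contact_force: [0.4, 0.0, -1.2]
finger_gap: 0.265
finger_force: 58.7
```

>>> step_arm(
  moves=[
    {"x": 0,"y": 0,"z": 0,"claw": 0,"turn": 0},
    {"x": 0,"y": 0,"z": 0,"claw": 0,"turn": 0},
    {"x": 0,"y": 0,"z": 0,"claw": 0,"turn": 0},
  ],
)

```text
t: 11.45
position: [0.5649, 0.2957, 0.3241]
eef_rot: [179.9, 0.2, 17.2]
contact_force: [-0.4, -1.6, -1.0]
finger_gap: 0.263
finger_force: 58.7
```

```bash
python3 tab.py; python3 go.py 466.7 -233.3 330 17.2
```

```text
z175+ x hist (array([ 0,  0,  0,  4, 36,  2,  0,  0,  0,  0,  0,  0,  0,  0,  0]), array([-1.00000000e-01, -9.00000000e-02, -8.00000000e-02, -7.00000000e-02,
       -6.00000000e-02, -5.00000000e-02, -4.00000000e-02, -3.00000000e-02,
       -2.00000000e-02, -1.00000000e-02, -5.55111512e-17,  1.00000000e-02,
        2.00000000e-02,  3.00000000e-02,  4.00000000e-02,  5.00000000e-02]))
head 0 0 0 0
[0.56491374 0.2957232  0.32396227] 0.042971340674950974 0.0001591358946277427 [179.9205872    0.23486542  17.24787336] [-0.25926312  0.2448471  -1.89453635] 11.5
shift [-250.7  476.1   -4.4] turn 0.001 n 10.761931860879365
```

Gripped at 58.7 N with the slide at rest; the tip is at about 218 mm. Carry to above the press, ramped.

>>> step_arm(
  moves=[
    {"x": -8,"y": 15,"z": -5,"claw": 0,"turn": 0},
    {"x": -23,"y": 44,"z": -5,"claw": 0,"turn": 0},
    {"x": -43,"y": 82,"z": -5,"claw": 0,"turn": 0},
    {"x": -65,"y": 122,"z": -5,"claw": 0,"turn": 0},
    {"x": -87,"y": 163,"z": -5,"claw": 0,"turn": 0},
    {"x": -108,"y": 204,"z": -5,"claw": 0,"turn": 0},
    {"x": -125,"y": 238,"z": -5,"claw": 0,"turn": 0},
    {"x": -125,"y": 238,"z": -5,"claw": 0,"turn": 0},
  ],
)

```text
t: 12.3
position: [0.5159, 0.023, 0.3295]
eef_rot: [179.7, 0.3, 16.4]
contact_force: [-0.1, -0.5, -1.6]
finger_gap: 0.269
finger_force: 58.9
```

```bash
python3 go.py 466.7 -233.3 330 17.2
```

```text
shift [-119.7  231.9    1.3] turn -0.013 n 5.219849717769852
```

>>> step_arm(
  moves=[
    {"x": -8,"y": 15,"z": 0,"claw": 0,"turn": 0},
    {"x": -23,"y": 44,"z": 0,"claw": 0,"turn": 0},
    {"x": -43,"y": 82,"z": 0,"claw": 0,"turn": 0},
    {"x": -65,"y": 122,"z": 0,"claw": 0,"turn": 0},
    {"x": -85,"y": 160,"z": 0,"claw": 0,"turn": 0},
    {"x": -103,"y": 198,"z": 0,"claw": 0,"turn": 0},
    {"x": -115,"y": 220,"z": 0,"claw": 0,"turn": 0},
    {"x": -120,"y": 230,"z": 0,"claw": 0,"turn": 0},
  ],
)

```text
t: 13.1
position: [0.4685, -0.2264, 0.3296]
eef_rot: [-179.9, 0.2, 16.9]
contact_force: [-0.1, -0.4, -0.3]
finger_gap: 0.265
finger_force: 58.9
```

>>> step_arm(
  moves=[
    {"x": 0,"y": 0,"z": 0,"claw": 0,"turn": 0},
    {"x": 0,"y": 0,"z": 0,"claw": 0,"turn": 0},
    {"x": 0,"y": 0,"z": 0,"claw": 0,"turn": 0},
    {"x": 0,"y": 0,"z": 0,"claw": 0,"turn": 0},
    {"x": 0,"y": 0,"z": 0,"claw": 0,"turn": 0},
    {"x": 0,"y": 0,"z": 0,"claw": 0,"turn": 0},
    {"x": 0,"y": 0,"z": 0,"claw": 0,"turn": 0},
    {"x": 0,"y": 0,"z": 0,"claw": 0,"turn": 0},
  ],
)

```text
t: 13.9
position: [0.4702, -0.2231, 0.3313]
eef_rot: [180.0, 0.0, 17.2]
contact_force: [-0.5, -0.4, -0.2]
finger_gap: 0.262
finger_force: 58.9
```

```bash
python3 - <<'E'
from h import *
for n in('scene','top','wrist'):
    c=cap(n); W=world(c); s=env.state()
    d=W[...,:2]-s['position'][:2]
    z=W[...,2]; r=np.hypot(d[...,0],d[...,1])
    for lo,hi,nm in((.15,.18,'nose'),(.215,.292,'stem'),(.30,.31,'collar')):
        k=(z>lo)&(z<hi)&(r<(.045 if nm=='nose' else .025)); p=W[k]
        if len(p)>5: print(n,nm,len(p),np.median(p,0),p.min(0),p.max(0), cv2.minEnclosingCircle((p[:,:2]*1000).astype(np.float32)))
cs=np.load('/tmp/scene.npz'); i=cs['pixels']
def pr(P): q=cs['R']@P+cs['t']; q=cs['mtx']@q; return q[:2]/q[2]
u,v=pr(np.array([.4667,-.2333,.22])).astype(int); print(u,v)
a=cv2.resize(i[v-50:v+50,u-35:u+35],(420,600),interpolation=2); cw=np.load('/tmp/wrist.npz')['pixels'][60:360,190:380]
cv2.imwrite('pics/chk.png',np.hstack([a,cv2.resize(cw,(380,600))]))
E
python3 go.py 466.7 -233.3 330 17.2
```

```text
scene nose 244 [ 0.47566919 -0.22709029  0.16692681] [ 0.43778682 -0.26245297  0.15097505] [ 0.50478799 -0.19866754  0.17235653] ((471.2989196777344, -230.37705993652344), 34.198822021484375)
scene stem 32 [ 0.47458937 -0.22120516  0.26187225] [ 0.46997513 -0.22673369  0.22614303] [ 0.47802443 -0.21751273  0.29098472] ((474.828125, -222.52059936523438), 5.288443565368652)
scene collar 20 [ 0.48253252 -0.21735717  0.30631538] [ 0.46900578 -0.23254468  0.30286897] [ 0.48801449 -0.20780795  0.3088295 ] ((477.3964538574219, -219.54820251464844), 13.085930824279785)
top nose 188 [ 0.45154865 -0.22042629  0.1700724 ] [ 0.43409389 -0.24274145  0.15983957] [ 0.474968   -0.19792745  0.17627848] ((455.2164001464844, -221.0862579345703), 24.86157989501953)
wrist nose 3827 [ 0.47076006 -0.23324012  0.17096614] [ 0.43356557 -0.267083    0.15625442] [ 0.50045959 -0.19980317  0.17352602] ((466.9237365722656, -233.6367645263672), 33.975242614746094)
wrist stem 191 [ 0.47317282 -0.2223662   0.25682365] [ 0.46921993 -0.22596657  0.23141718] [ 0.47428535 -0.22022498  0.2739675 ] ((471.23504638671875, -223.07696533203125), 3.0709035396575928)
wrist collar 148 [ 0.48371682 -0.2193401   0.3087118 ] [ 0.47390989 -0.23326757  0.30492157] [ 0.48568521 -0.2090011   0.30999742] ((477.7992248535156, -221.13433837890625), 12.741469383239746)
248 170
shift [-6.3  8.7  1.3] turn 0.001 n 0.21590972839014458
```

View pics/chk.png

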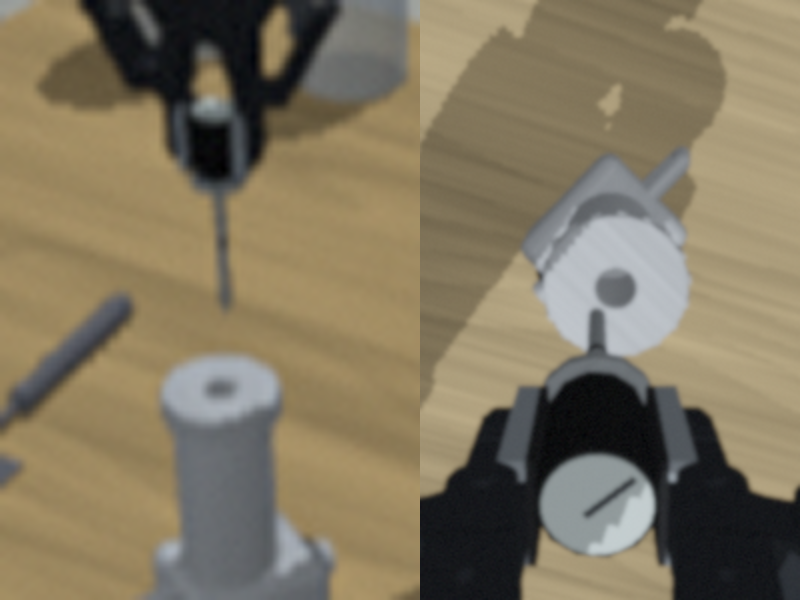

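Check view: the stem hangs straight below the fingers, with the nose hole next to it; the stem axis agrees with the TCP. Aligning now.

>>> step_arm(
  moves=[
    {"x": -3,"y": 4,"z": 0,"claw": 0,"turn": 0},
    {"x": -6,"y": 8.5,"z": 10,"claw": 0,"turn": 0},
    {"x": -6,"y": 8.5,"z": 20,"claw": 0,"turn": 0},
    {"x": -6,"y": 8.5,"z": 30,"claw": 0,"turn": 0},
    {"x": -6,"y": 8.5,"z": 30,"claw": 0,"turn": 0},
    {"x": -6,"y": 8.5,"z": 30,"claw": 0,"turn": 0},
    {"x": -6,"y": 8.5,"z": 30,"claw": 0,"turn": 0},
    {"x": -6,"y": 8.5,"z": 30,"claw": 0,"turn": 0},
  ],
)

```text
t: 14.85
position: [0.4673, -0.233, 0.3018]
eef_rot: [180.0, -0.0, 17.3]
contact_force: [0.4, -1.2, -0.3]
finger_gap: 0.263
finger_force: 58.9
```

>>> step_arm(
  moves=[
    {"x": 0,"y": 0,"z": 0,"claw": 0,"turn": 0},
    {"x": 0,"y": 0,"z": 0,"claw": 0,"turn": 0},
    {"x": 0,"y": 0,"z": 0,"claw": 0,"turn": 0},
    {"x": 0,"y": 0,"z": 0,"claw": 0,"turn": 0},
  ],
)

```text
t: 15.25
position: [0.467, -0.233, 0.3013]
eef_rot: [180.0, -0.0, 17.2]
contact_force: [0.7, -0.4, -1.0]
finger_gap: 0.27
finger_force: 58.9
```

```bash
cat > st.py <<'E'
from h import *
c=cap('wrist'); W=world(c); s=env.state(); print(s['position'],s['eef_rot'],s['t'],abs(s['qvel']).max())
z=W[...,2]; T=s['position']; zo=T[2]-.0264
r=np.hypot(*(W[...,:2]-T[:2]).transpose(2,0,1))
p=W[(z>max(.175,zo-.08))&(z<zo-.01)&(r<.012)]; cam=-c['R'].T@c['t']; f=(cam-T)[:2]; f/=np.linalg.norm(f)
for lo in np.arange(.17,.3,.015):
    q=p[(p[:,2]>=lo)&(p[:,2]<lo+.015)]
    if len(q)>4: print('stem axis',round(lo,3),len(q),((np.median(q,0)[:2]-f*.0028)*1000).round(1))
k=(z>.165)&(z<.178)&(r<.045); print('nose',cv2.minEnclosingCircle((W[k][:,:2]*1000).astype(np.float32)))
g=c['pixels']; d=c['R']@[.4668,-.2334,.17]+c['t']; u=c['mtx']@d; print('hole px',u[:2]/u[2])
cv2.imwrite('pics/st_%.2f.png'%s['t'],cv2.resize(g[100:250,180:380],(800,600),interpolation=2))
E
python3 st.py; python3 go.py 466.8 -233.4 300 17.2; ls pics|grep st_
```

```text
[ 0.4669874  -0.23302038  0.30130547] [1.79995814e+02 3.40232403e-04 1.72375524e+01] 15.3 0.13515711054158125
stem axis 0.2 44 [ 467.3 -233. ]
stem axis 0.215 65 [ 467.4 -233. ]
stem axis 0.23 80 [ 467.4 -233.3]
nose ((466.66693115234375, -233.3999786376953), 34.058895111083984)
hole px [278.22925168 206.60670517]
shift [-0.3  0.3  1.3] turn 0.001 n 0.02744805818497255
st_15.30.png
wrist_0.95.png
wrist_14.05.png
wrist_15.30.png
wrist_2.50.png
wrist_7.10.png
wrist_7.85.png
```

>>> step_arm(
  moves=[
    {"x": -0.5,"y": 0.3,"z": 2,"claw": 0,"turn": 0},
    {"x": -0.5,"y": 0.3,"z": 5,"claw": 0,"turn": 0},
    {"x": -0.5,"y": 0.3,"z": 9,"claw": 0,"turn": 0},
    {"x": -0.5,"y": 0.3,"z": 13,"claw": 0,"turn": 0},
    {"x": -0.5,"y": 0.3,"z": 17,"claw": 0,"turn": 0},
    {"x": -0.5,"y": 0.3,"z": 20,"claw": 0,"turn": 0},
    {"x": -0.5,"y": 0.3,"z": 20,"claw": 0,"turn": 0},
    {"x": -0.5,"y": 0.3,"z": 20,"claw": 0,"turn": 0},
  ],
)

```text
t: 16.1
position: [0.4666, -0.2334, 0.2813]
eef_rot: [180.0, -0.0, 17.2]
contact_force: [-0.1, -0.2, -0.8]
finger_gap: 0.264
finger_force: 58.9
```

```bash
python3 st.py; python3 go.py 466.6 -233.4 231.4 17.2; ls pics|grep st_
```

```text
[ 0.46669735 -0.23348329  0.28144816] [ 1.79986335e+02 -1.36525036e-02  1.72362724e+01] 16.15 0.2855017172746864
stem axis 0.17 10 [ 467.  -233.8]
stem axis 0.185 53 [ 466.9 -233.5]
stem axis 0.2 73 [ 467.  -233.4]
stem axis 0.215 54 [ 467.1 -233.7]
nose ((466.9223937988281, -233.2049560546875), 33.94590377807617)
hole px [277.87140192 213.27694637]
shift [-0.1 -0.1 50. ] turn 0.001 n 1.0009665069188334
st_15.30.png
st_16.15.png
wrist_0.95.png
wrist_14.05.png
wrist_15.30.png
wrist_16.15.png
wrist_2.50.png
wrist_7.10.png
wrist_7.85.png
```

View pics/st_16.15.png

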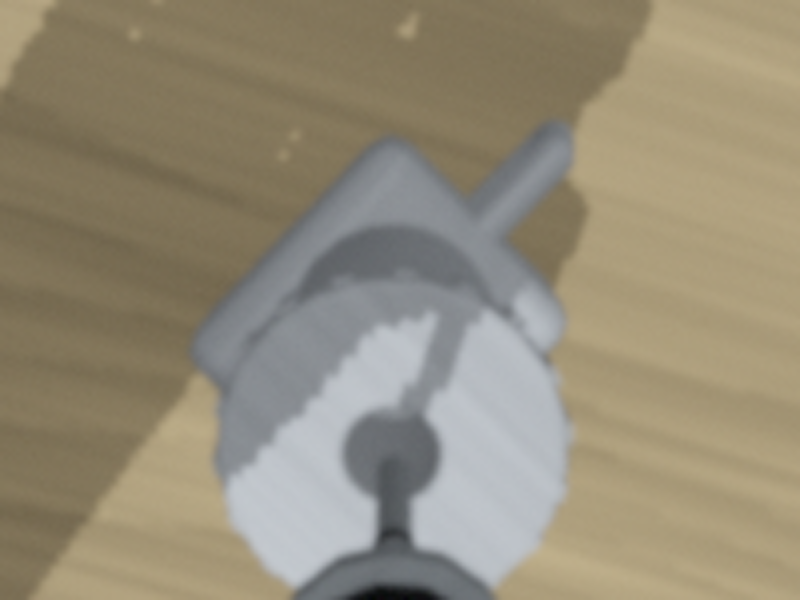

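The stem tip at (393,460) sits over the middle of the hole at (391,453), and the dark band is at (394,540). Descending the last 50 mm slowly.

>>> step_arm(
  moves=[
    {"x": 0,"y": 0,"z": 2,"claw": 0,"turn": 0},
    {"x": 0,"y": 0,"z": 5,"claw": 0,"turn": 0},
    {"x": 0,"y": 0,"z": 9,"claw": 0,"turn": 0},
    {"x": 0,"y": 0,"z": 13,"claw": 0,"turn": 0},
    {"x": 0,"y": 0,"z": 17,"claw": 0,"turn": 0},
    {"x": 0,"y": 0,"z": 21,"claw": 0,"turn": 0},
    {"x": 0,"y": 0,"z": 24,"claw": 0,"turn": 0},
    {"x": 0,"y": 0,"z": 25,"claw": 0,"turn": 0},
  ],
)

```text
t: 16.95
position: [0.4664, -0.2334, 0.2558]
eef_rot: [-180.0, 0.0, 17.2]
contact_force: [0.1, -0.7, -0.2]
finger_gap: 0.267
finger_force: 58.9
```

>>> step_arm(
  moves=[
    {"x": 0,"y": 0,"z": 2,"claw": 0,"turn": 0},
    {"x": 0,"y": 0,"z": 5,"claw": 0,"turn": 0},
    {"x": 0,"y": 0,"z": 9,"claw": 0,"turn": 0},
    {"x": 0,"y": 0,"z": 13,"claw": 0,"turn": 0},
    {"x": 0,"y": 0,"z": 17,"claw": 0,"turn": 0},
    {"x": 0,"y": 0,"z": 21,"claw": 0,"turn": 0},
    {"x": 0,"y": 0,"z": 24,"claw": 0,"turn": 0},
    {"x": 0,"y": 0,"z": 25,"claw": 0,"turn": 0},
  ],
)

```text
t: 17.75
position: [0.4664, -0.2333, 0.2308]
eef_rot: [-180.0, 0.0, 17.2]
contact_force: [0.4, -1.1, -1.3]
finger_gap: 0.265
finger_force: 58.9
```

>>> step_arm(
  moves=[
    {"x": 0,"y": 0,"z": 0,"claw": 0,"turn": 0},
    {"x": 0,"y": 0,"z": 0,"claw": 0,"turn": 0},
    {"x": 0,"y": 0,"z": 0,"claw": 0,"turn": 0},
    {"x": 0,"y": 0,"z": 0,"claw": 0,"turn": 0},
    {"x": 0,"y": 0,"z": 0,"claw": 0,"turn": 0},
    {"x": 0,"y": 0,"z": 0,"claw": 0,"turn": 0},
    {"x": 0,"y": 0,"z": 0,"claw": 0,"turn": 0},
    {"x": 0,"y": 0,"z": 0,"claw": 0,"turn": 0},
  ],
)

```text
t: 18.55
position: [0.4666, -0.2334, 0.2313]
eef_rot: [180.0, 0.0, 17.2]
contact_force: [-0.5, -0.7, -1.0]
finger_gap: 0.265
finger_force: 58.9
```

```bash
python3 st.py; python3 go.py 466.6 -233.4 231.4 17.2
python3 - <<'E'
from h import *
cs=cap('scene'); q=cs['mtx']@(cs['R']@[.4667,-.2333,.18]+cs['t']); u,v=(q[:2]/q[2]).astype(int)
cv2.imwrite('pics/fin.png',np.hstack([cv2.resize(cs['pixels'][v-40:v+40,u-40:u+40],(400,400),interpolation=2),cv2.resize(np.load('/tmp/wrist.npz')['pixels'][150:250,230:330],(400,400),interpolation=2)]))
E
```

```text
[ 0.46660263 -0.23347688  0.23130834] [ 1.79993365e+02 -6.75717861e-04  1.72376333e+01] 18.6 0.08812835428656512
nose ((466.8992004394531, -233.30078125), 33.987403869628906)
hole px [277.80055792 237.51624009]
shift [ 0.  -0.1 -0.1] turn 0.001 n 0.00239329987532393
```

View pics/fin.png

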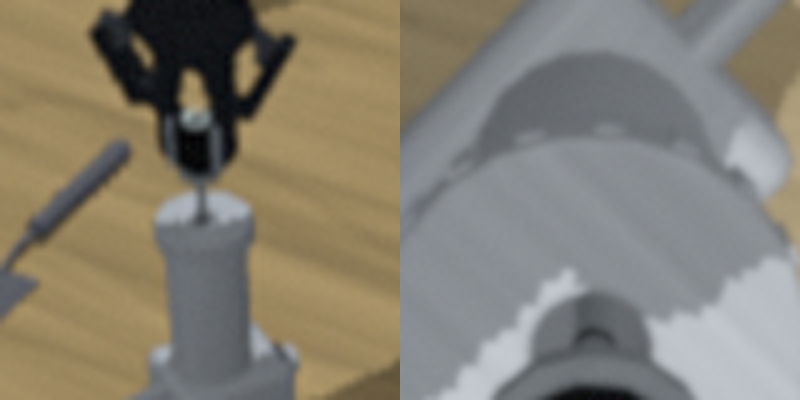

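The final views show the stem in the hole, centred at (595,335) in the wrist crop, with the dark band at the rim. TCP z is 231.3 mm, as planned, and the arm is still.

```bash
python3 -c "
from station import env
print(env.job_done())"
```

```text
the job is handed in; nothing more can be done
None
```

I handed the job in with the thermometer held still and upright in the press hole; by my measurements it was centred to under 1 mm with the dark band at the rim. The ejector slide was back at rest and I saw no sign of contact with the press. The hand-in call returned no verdict.

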